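# Trial-fit a taper shank and break it loose with the drift

## Task

Try the fit of the drill chuck in the taper stand: put its shank in the sleeve and, pushing gently while you turn it, find the hidden driver slot so that the tang drops in and the shank is seated fully home, then let go of it. Then, without pulling on the chuck, push the steel drift through the window under the sleeve from its entry side until the chuck has been wedged up clear of its grip (about 7 mm), and leave it standing loose on the drift. Do not force anything and do not disturb the things nearby.

Things in the scene. Friction and masses are not known exactly. Their poses are not given: they have to be found in the camera images.
- chuck_center (a point): Centre of the body of a steel drill chuck, the place to grip it: upright cylinder, 44 mm diameter, 46 mm high, 15 mm nose cone above, 0.28 to 0.46 kg. Starts upright in the rest, 123 mm above the bench. z is its axis, up. Below the body (underside 23 mm below this point) hangs a conical shank 60 mm long, 32 mm diameter at the top, 22 mm at the lower end, then the tang.
- tang_end (a point): Centre of the lower end of the shank's flat tang, 105 mm below chuck_center, out of sight in the rest at the start. The tang is 21 mm wide along this point's x axis, 7 mm thick along y, 22 mm long. Half a turn makes no difference to it.
- rest: Rest in which the chuck stands at the start, fixed: grey tube, 41 mm outer, 34 mm inner diameter, top 100 mm above the bench, on a wooden foot 80 x 80 x 14 mm. Origin on the tube's axis at bench level. The chuck lifts straight out.
- stand: Steel taper stand, fixed. Origin on the sleeve's axis at bench level, z up. Base plate 12 mm thick, x = -48 to 48, y = -80 to 60 mm. On it two cheeks with a window between, running through along y; on them the upright sleeve, 44 to 98 mm above the bench. Home for the chuck is a hard stop (shank's end on the driver): chuck_center 129 mm, tang_end 24 mm above the bench (in the window).
- stand_mouth (a point): Centre of the sleeve's mouth, 98 mm above the bench, bore 34 mm diameter here; axes as stand. On the last 6 mm to home two spring shoes in the sleeve grip the taper: seating takes some 5 to 15 N of push (less while turning to and fro a little, within 0.1 rad), and they then hold the shank by friction, about 8 N.
- bore_bottom (a point): Point on the axis at the top of the driver, deep in the bore, 46 mm above the bench; axes as stand (not as the slot). The driver is 8 mm thick with a slot 9.4 mm wide for the tang, turned by an unknown angle of -0.75 to +0.75 rad about the vertical from the stand's x axis. A tang out of line by more than 0.1 to 0.2 rad stands on the driver, 22 mm short of home.
- window_entry (a point): Middle of the window's floor at its entry side (the stand's -y side), 12 mm above the bench, 25 mm from the sleeve's axis; axes as stand. The window is 30 mm wide (x) and open to 38 mm above the bench. The drift goes in here tip first towards +y, its underside on this floor.
- drift_handle (a point): Centre of the handle of the drift, the place to grip it: a smooth flat steel wedge 180 mm long, lying on its straight underside on the bench, 0.14 to 0.24 kg. The handle is 80 mm long (y), 16 mm wide (x), 30 mm high, this point 15 mm above the underside. +y points to the tip, which is 140 mm from this point.
- drift_tip (a point): The drift's tip, half-way up its 7 mm; axes as drift_handle. The blade is 100 mm long, 13 mm wide; its top slopes from 7 mm high here to 27 mm at the handle. It meets the tang of a seated chuck when the tip is about 15 to 25 mm past the sleeve's axis; each 5 mm more lifts the chuck 1 mm (at about 12 mm it jams). Driving takes up to about 20 N; it stays where it is left.
- masking_tape: Bystander: roll of masking tape, 68 mm diameter, 24 mm high, beyond the stand. Origin under its centre.
- tape_measure: Bystander: tape measure, 36 x 80 x 64 mm, beyond the stand. Origin under its centre.
- heat_sink: Bystander: finned heat sink, 45 x 50 x 28 mm, on the robot's side of the stand. Origin under its centre.

How it is judged:
By the outcome, as a careful person would: the job done as asked, in the order asked, and still so for the second after the job is handed in, with the robot touching nothing.
It also fails if it takes over 72 s, if anything falls off the work surface, if the arm or the gripper's body presses on something with over 40 N, if the wrist force passes 120 N, or if a joint passes its speed limit or range.

## Robot

A 6-joint arm with a two-finger parallel gripper is mounted at the origin on a cart in front of the work surface, level with it; the furniture and walls round the work are solid. World frame = base frame: x ahead of the robot, y to its left, z up, the work surface at z = 0. Lengths are in mm, angles in degrees, forces in N, time in s.
With the tool pointing down it reaches from about 300 to 850 mm from the base axis. Payload 4.2 kg.
Tool frame: the origin (TCP) lies on the centre line of the jaws, within the pads' length; the fingertips stand 11 mm ahead of it and the grasp point (between the pads) lies 8 mm behind it; z points along the fingers, y is the line along which they close (so a half turn about z gives the same grasp; the last joint's range is limited). The gripper opens to 91 mm and grips with 3 to 60 N. Pads are 32 mm wide; open, the fingers measure 118 mm over their backs; the gripper's body (76 mm by 178 mm) begins 60 mm behind the grasp point.
Start: joints at [-65.203, 18.312, 89.639, -0, 72.044, -1.146], TCP at [251.56, -517.072, 186.076] pointing down, gripper open.
Joint ranges: [-177.97, 177.97], [-48.28, 115.42], [12.27, 149.76], [-77.06, 257.06], [2.81, 150.46], [-146.56, 146.56]. Speed limits (degrees/s): [147.25, 147.25, 180, 180, 180, 180].

## Interface

Orientations are given as [roll, pitch, yaw] about the fixed x, y, z axes, in that order (R = Rz(yaw) Ry(pitch) Rx(roll)).
In Python, from workcell import env, grab_frame, camera_model, models gives the robot as it stands.
- The arm moves only by the shell command python3 -m crank 'ROWS' [FORCE]. ROWS is text: rows parted by semicolons, each of 7 numbers parted by spaces: the closure, from -1 (fully open) to 1 (shut), so that 0 is half open, then the shift along the tool's x, y, z in mm, then the turn, a rotation vector about the tool's x, y, z in degrees. A call has 1 to 10 rows; each row shifts and turns the commanded pose from where the row before left it, along the tool's axes as they then stand; what a row does not reach is not made up. A row lasts 1/8 s, in which the tool goes at most 62.5 mm and 10.7 degrees, less where a joint would pass 70% of its speed; a pose out of reach is approached as far as the arm can. A call is refused whole if a number of a shift passes 62.5 or a number of a turn 10.7, either way. A call with a gripper value outside its range is refused whole. The fingers move at their own pace and stop on an object; FORCE is the grip in N (left out, the last holds). Time passes only in rows, so rows that do not move let the fingers close. It gives the time, the measured TCP pose, the force, the opening and the grip force at its end, in the units of the state.
- env.state(): the state, without advancing time (a new reading comes with each control period).
- grab_frame(name): name is "scene" or "side" or "wrist"; returns the picture (400x640x3 uint8, blue, green, red); there is no depth.
- camera_model(name): a dict with "K" (3x3 intrinsics, pixels), "k1" (the pictures are not rectified: a ray, as slopes to the right and down, at radius r is drawn at 1 + k1 r^2 times it, then the intrinsics apply), "R" (3x3) and "t" (3): a world point X has camera coordinates R X + t; the wrist camera has in their place "mount" (4x4, takes a point from camera to tool coordinates, whose origin is the TCP and whose axes are the flange's). Camera axes: x right, y down, z forward; pixel columns grow to the right and rows downward; lengths in mm; the calibration is good to about 2 mm. A picture is of the moment at which its call begins: read the wrist's pose just before it. camera_model takes no time and is no camera call.
- env.job_done(): hands the job in; it is judged then, once.
Trained networks look in the newest picture that a camera, given by its name, has taken for a name from the list of things; names that differ only in an ending like _2 or _b are one class to them, and where a whole thing is asked for, a point or a joint stands for the part that bears it (a point fixed in the world has none). Each returns a list of dicts, best first, with "p" (0 to 1); they miss things now and then, are a little off and sometimes report something else, mostly with a low value. They report only what shows in the picture. A call takes as long as a camera call.
- models.search_frame(name, camera): "point" ([x, y, z] in mm, in world coordinates, good to about 4 mm: the middle of the surface that is visible of it).
The state is a dict: "time_s": time; "qpos": joint angles; "qvel": joint speeds; "effort": joint torques, N m; "ee_pos": TCP position; "ee_rot": TCP orientation; "force": force on the tool from outside, world axes, zero at the start; "torque": the same for the moment, N m; "gripper_width": finger opening in mm; "gripper_force": force on a finger pad.
Only numpy, scipy, OpenCV 4.12 (cv2) and the standard library are available. Lean on these libraries where they do the work, as an engineer would, in place of code of your own. Each camera call takes 0.05 s, during which the arm holds its last target. There are 200 camera calls.

## Working session

There is one attempt and no reset: what is moved stays moved. The work goes in short steps, Python scripts to look and compute and a shell command to move; the robot and the scene stay as the last step left them, time stands still between calls to the robot, and variables do not carry over. Pictures are saved under pics/ and viewed, at most 10 in all, crops included, and the job is handed in when it is done.

```bash
ls; mkdir -p pics
cat > h.py <<'E'
import numpy as np, cv2
from workcell import env, grab_frame, camera_model, models
from scipy.spatial.transform import Rotation as Ro
def tool():
    s=env.state(); T=np.eye(4); T[:3,:3]=Ro.from_euler('xyz',s['ee_rot'],degrees=True).as_matrix(); T[:3,3]=s['ee_pos']; return T
def cam(name,T=None):
    m=camera_model(name)
    if name=='wrist':
        W=np.linalg.inv((tool() if T is None else T)@np.array(m['mount'])); return m,W[:3,:3],W[:3,3]
    return m,np.array(m['R']),np.array(m['t'])
def px2z(name,uv,z,T=None):
    m,R,t=cam(name,T); K=np.array(m['K'])
    p=cv2.undistortPoints(np.array([[uv]],float),K,np.array([m['k1'],0,0,0.]))[0,0]
    d=R.T@np.array([p[0],p[1],1]); c=-R.T@t; return c+d*(z-c[2])/d[2]
def proj(name,X,T=None):
    m,R,t=cam(name,T); K=np.array(m['K'])
    return cv2.projectPoints(np.array(X,float).reshape(-1,1,3),cv2.Rodrigues(R)[0],t,K,np.array([m['k1'],0,0,0.]))[0][:,0]
E
python3 - <<'E'
from h import *
s=env.state(); print(s)
for n in ("scene","side","wrist"):
    im=grab_frame(n); cv2.imwrite(f'pics/{n}0.png',im)
    m,R,t=cam(n); print(n,-R.T@t,m['K'],m['k1'])
    for k in ("chuck_center","rest","stand","stand_mouth","window_entry","drift_handle","drift_tip","masking_tape","tape_measure","heat_sink"):
        r=models.search_frame(k,n)[:2]; print(k,[(np.round(a['point']),round(a['p'],2)) for a in r])
E
```

```text
pics
{'time_s': 0.0, 'qpos': array([-6.52011748e+01,  1.83493321e+01,  8.97071451e+01, -2.68917347e-03,
        7.20427870e+01, -1.14532349e+00]), 'qvel': array([-0.02652645, -0.06502284,  0.04548026,  0.03773897,  0.04576432,
        0.01616539]), 'effort': array([ 5.72600629e-05, -4.12460017e+01, -2.31975228e+01,  7.25376187e-02,
        4.58237983e-02, -1.59718229e-04]), 'ee_pos': array([ 251.31680407, -516.54945281,  185.23845684]), 'ee_rot': array([-1.79900704e+02,  5.72098216e-04,  2.59449805e+01]), 'force': array([-0.05167293,  0.97900411,  0.33641652]), 'torque': array([-0.02677651, -0.01388994, -0.00112644]), 'gripper_force': 0.0, 'gripper_width': 91.31018413513375}
scene [-136.81445728  937.9128451   747.07645628] [[487.22214647   0.         320.41060914]
 [  0.         487.22214647 190.03888197]
 [  0.           0.           1.        ]] -0.1530987123311391
chuck_center [(array([518., 458., 139.]), 0.84), (array([465., -75.,  21.]), 0.56)]
rest [(array([510., 463.,  16.]), 0.62)]
stand [(array([489., 228.,  12.]), 0.63)]
stand_mouth [(array([490., 230.,  14.]), 0.9), (arra
[... 756 characters left out ...]
460., 137.]), 0.66)]
drift_handle [(array([692.,  77.,  20.]), 0.75), (array([466., -66.,  22.]), 0.71)]
drift_tip [(array([468., -64.,  14.]), 0.58), (array([513., 466.,  14.]), 0.45)]
masking_tape [(array([693.,  76.,  18.]), 0.64)]
tape_measure [(array([681., 329.,  41.]), 0.97)]
heat_sink [(array([368., 175.,  16.]), 0.77), (array([496., 231.,  21.]), 0.68)]
wrist [ 312.7338087  -486.73893878  384.37412094] [[322.68322011   0.         324.2813916 ]
 [  0.         322.68322011 195.01234137]
 [  0.           0.           1.        ]] -0.05331800536697421
chuck_center []
rest []
stand []
stand_mouth []
window_entry []
drift_handle []
drift_tip []
masking_tape []
tape_measure []
heat_sink []
```

View pics/scene0.png

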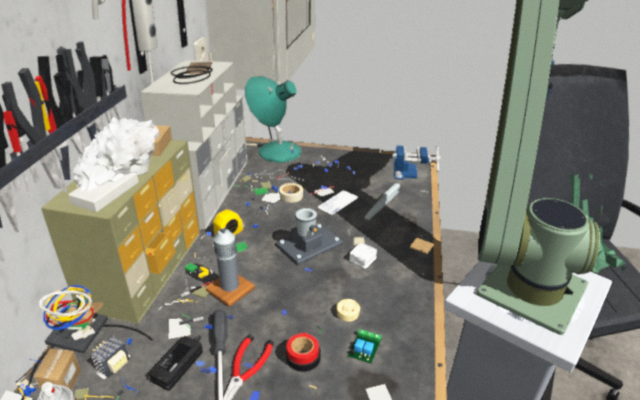

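View pics/side0.png

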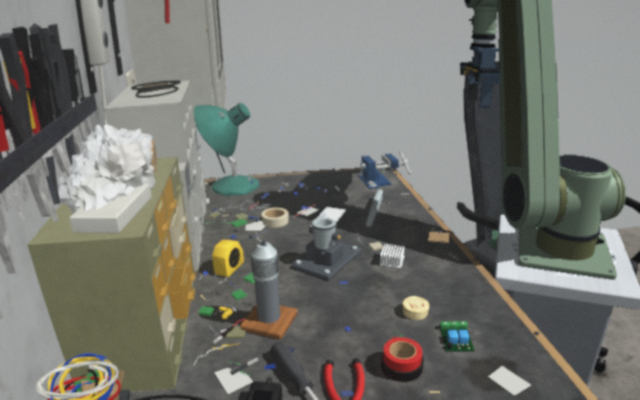

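```bash
python3 -m crank '-1 0 0 -55 0 0 8.65;-1 0 0 -55 0 0 8.65;-1 0 0 -55 0 0 8.65;-1 21 -60 0 0 0 0;-1 21 -60 0 0 0 0;-1 21 -60 0 0 0 0;-1 21 -60 0 0 0 0;-1 21 -60 0 0 0 0;-1 21 -60 0 0 0 0;-1 21 -60 0 0 0 0'
python3 -m crank '-1 0 -60 0 0 0 0;-1 0 -60 0 0 0 0;-1 0 -60 0 0 0 0;-1 0 0 0 0 0 0;-1 0 0 0 0 0 0'
python3 - <<'E'
from h import *
n="wrist"; T=tool(); im=grab_frame(n); cv2.imwrite(f'pics/w1.png',im)
np.save('T1.npy',T); print(T.round(2))
for k in ("chuck_center","rest","stand","stand_mouth","window_entry","drift_handle","drift_tip","masking_tape","tape_measure","heat_sink"):
        r=models.search_frame(k,n)[:2]; print(k,[(np.round(a['point']),round(a['p'],2)) for a in r])
E
```

```text
time_s: 2.9
ee_pos: [396.4, -102.2, 351.3]
ee_rot: [180.0, -0.1, -0.0]
force: [1.8, -1.0, -0.3]
gripper_width: 91.2
gripper_force: 0.0
time_s: 3.52
ee_pos: [396.1, 75.6, 351.1]
ee_rot: [179.9, -0.0, 0.0]
force: [-0.6, 0.1, -1.5]
gripper_width: 91.3
gripper_force: 0.0
[[  1.     0.     0.   396.06]
 [  0.    -1.    -0.    75.57]
 [  0.     0.    -1.   351.06]
 [  0.     0.     0.     1.  ]]
chuck_center []
rest [(array([524., 431.,  14.]), 0.96), (array([503., 199.,  11.]), 0.45)]
stand [(array([505., 199.,  16.]), 0.77)]
stand_mouth [(array([504., 198.,  12.]), 0.8)]
window_entry [(array([501., 198.,  16.]), 0.85), (array([523., 430.,  17.]), 0.23)]
drift_handle [(array([469., -78.,  26.]), 0.91)]
drift_tip [(array([470., -74.,  24.]), 0.58)]
masking_tape []
tape_measure []
heat_sink [(array([368., 165.,  22.]), 0.76)]
```

View pics/w1.png

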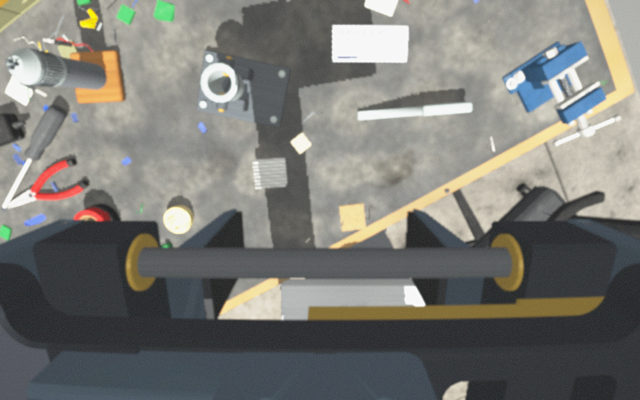

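Run:
```python
import cv2,numpy as np
im=cv2.imread('pics/w1.png')
a=cv2.resize(im[35:135,190:300],None,fx=4.2,fy=4.2,interpolation=cv2.INTER_CUBIC)
b=cv2.resize(im[85:135,345:485],None,fx=5.6,fy=3.5,interpolation=cv2.INTER_CUBIC)
c=cv2.resize(im[30:110,0:130],None,fx=2.5,fy=4.2,interpolation=cv2.INTER_CUBIC)
out=np.zeros((600,800,3),np.uint8); out[:420,:462]=a; out[425:600]=b[:175,:784].copy() if 0 else np.pad(b,((0,0),(0,16),(0,0)))
out[:336,470:795]=c
cv2.imwrite('pics/w1c.png',out)
```

```text
(no output)
```

View pics/w1c.png

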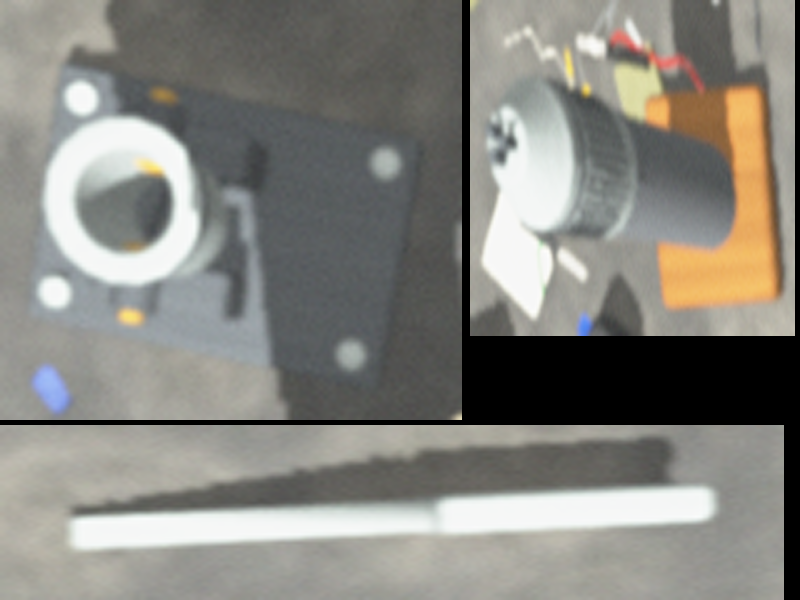

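Run:
```python
from h import *
T=np.load('T1.npy')
P=lambda x,y,z:px2z('wrist',(190+x/4.2,35+y/4.2),z,T)
C=[P(*c,12) for c in((65,65),(420,140),(378,385),(35,318))]
print('corners',np.round(C,1)); C=np.array(C)[:,:2]
for i in range(4): d=C[(i+1)%4]-C[i]; print(np.linalg.norm(d).round(1),np.degrees(np.arctan2(d[1],d[0])).round(1))
print('mouth',P(122,200,98).round(1),P(126,200,98).round(1), P(45,200,98).round(1),P(200,200,98).round(1))
B=lambda x,y,z:px2z('wrist',(345+x/5.6,85+(y-425)/3.5),z,T).round(1)
print('tip',B(70,532,4),'mid',B(436,516,28),'end',B(716,504,28), 'sideTip',B(70,516,7),B(70,549,7),'h end',B(714,487,30),B(714,522,30))
print('nose',px2z('wrist',(13.5,63.3),161,T).round(1))
```

```text
corners [[565.  263.3  12. ]
 [536.9 130.8  12. ]
 [446.3 149.1  12. ]
 [472.7 282.   12. ]]
135.5 -102.0
92.4 168.6
135.5 78.8
94.2 -11.4
mouth [507.8 217.9  98. ] [507.8 216.6  98. ] [508.1 242.9  98. ] [507.5 192.8  98. ]
tip [464.1  22.    4. ] mid [471.7 -78.7  28. ] end [ 477.9 -158.5   28. ] sideTip [471.4  22.4   7. ] [456.3  22.1   7. ] h end [ 485.3 -156.3   30. ] [ 469.9 -157.8   30. ]
nose [530.6 449.4 161. ]
```

```bash
python3 -m crank '-1 15 -47 43 0 0 0;-1 15 -47 43 0 0 0;-1 14 -47 44 0 0 0;-1 0 0 0 0 0 0;-1 0 0 0 0 0 0;-1 0 0 0 0 0 0'
python3 - <<'E'
from h import *
n="wrist"; T=tool(); im=grab_frame(n); np.save('T2.npy',T); print(T.round(2))
cv2.imwrite('pics/w2.png',im)
p=proj(n,[[507.5,217,98],[507.5,217,46]],T); print(p)
u,v=p[0].astype(int); print(u,v)
c=im[max(v-50,0):v+50,u-65:u+65]; c=cv2.resize(c,(780,600),interpolation=cv2.INTER_CUBIC)
c=cv2.convertScaleAbs(c,alpha=1.3,beta=20); cv2.imwrite('pics/w2c.png',c)
E
```

```text
time_s: 4.82
ee_pos: [438.7, 209.7, 228.6]
ee_rot: [-180.0, -0.2, -0.1]
force: [0.1, -0.6, 0.2]
gripper_width: 91.1
gripper_force: 0.0
[[  1.    -0.     0.   438.7 ]
 [ -0.    -1.     0.   209.65]
 [  0.    -0.    -1.   228.62]
 [  0.     0.     0.     1.  ]]
[[318.05394304 115.02125271]
 [318.98541175 115.21117071]]
318 115
```

View pics/w2c.png

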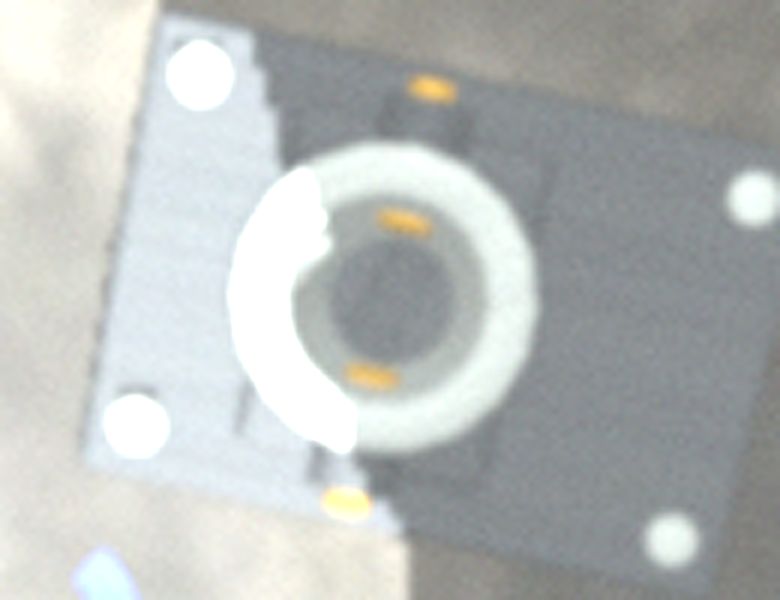

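```bash
python3 -m crank '-1 3 -60 -15 0 0 0;-1 3 -60 -15 0 0 0;-1 3 -60 -5 0 0 0;-1 3 -60 0 0 0 0;-1 0 0 0 0 0 0;-1 0 0 0 0 0 0;-1 0 0 0 0 0 0'
python3 - <<'E'
from h import *
n="wrist"; T=tool(); im=grab_frame(n); np.save('T3.npy',T); print(T.round(2))
cv2.imwrite('pics/w3.png',im)
p=proj(n,[[520,460,161],[520,460,123],[520,460,14]],T); print(p)
for k in("chuck_center","rest"): print(models.search_frame(k,n)[:1])
u,v=p[1].astype(int); print(u,v)
y0=max(v-70,0);x0=u-93; print(x0,y0)
c=im[y0:y0+140,x0:x0+186]; c=cv2.resize(c,None,fx=4,fy=4,interpolation=cv2.INTER_CUBIC)
cv2.imwrite('pics/w3c.png',c)
E
```

```text
time_s: 5.75
ee_pos: [450.5, 448.6, 263.1]
ee_rot: [-180.0, -0.0, -0.1]
force: [1.0, -0.3, -0.2]
gripper_width: 91.2
gripper_force: 0.0
[[  1.    -0.     0.   450.49]
 [ -0.    -1.     0.   448.59]
 [  0.    -0.    -1.   263.09]
 [  0.     0.     0.     1.  ]]
[[312.79940614 113.90603565]
 [314.13777576 114.11904986]
 [316.71469891 114.52961677]]
[{'point': [525.7, 445.2, 155.1], 'p': 0.93}]
[{'point': [517.7, 449.5, 16.5], 'p': 0.91}]
314 114
221 44
```

View pics/w3c.png

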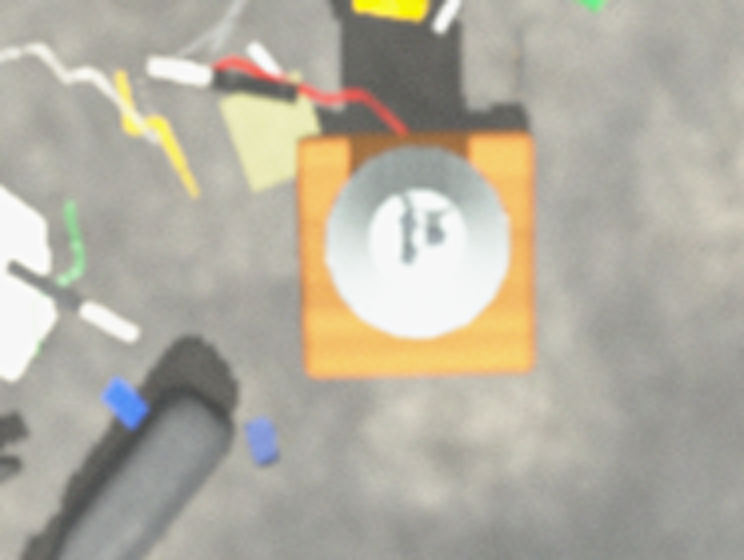

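Run:
```python
from h import *
T=np.load('T3.npy')
print(px2z('wrist',(325.5,104.5),146,T),px2z('wrist',(325.5,108),14,T),px2z('wrist',(221+416/4,44+240/4),161,T))
print(px2z('wrist',(317,114.5),98,np.load('T2.npy')))
```

```text
[528.74101082 448.44588893 146.        ] [528.5459328 448.1306959  14.       ] [528.68216734 448.93192003 161.        ]
[508.00789281 218.04414281  98.        ]
```

```bash
python3 -m crank '-1 0 0 0 0 0 -10;-1 0 0 0 0 0 -10;-1 0 0 0 0 0 -10;-1 0 0 0 0 0 -10;-1 0 0 0 0 0 -10;-1 0 0 0 0 0 -10;-1 0 0 0 0 0 -10;-1 0 0 0 0 0 -10;-1 0 0 0 0 0 -10;-1 0 39 0 0 0 0'
python3 -m crank '-1 0 39 0 0 0 0;-1 0 0 0 0 0 0;-1 0 0 25 0 0 0;-1 0 0 25 0 0 0;-1 0 0 0 0 0 0;-1 0 0 0 0 0 0'
python3 - <<'E'
from h import *
s=env.state(); print(s['qpos'].round(1),s['ee_pos'],s['ee_rot'])
E
```

```text
time_s: 7.15
ee_pos: [487.9, 450.0, 263.6]
ee_rot: [180.0, -0.1, 90.2]
force: [0.5, 0.9, -0.3]
gripper_width: 91.1
gripper_force: 0.0
time_s: 7.9
ee_pos: [528.1, 450.5, 213.7]
ee_rot: [179.9, -0.1, 90.0]
force: [0.2, -0.3, 1.7]
gripper_width: 91.3
gripper_force: 0.0
[39.5 28.7 69.3  0.  82.  39.5] [528.05795865 450.48222112 213.65425183] [ 1.79922505e+02 -7.24828883e-02  9.00031067e+01]
```

```bash
python3 -m crank '-1 -2 0 32 0 0 0;-1 0 0 32 0 0 0;-1 0 0 33 0 0 0;-1 0 0 0 0 0 0;1 0 0 0 0 0 0;1 0 0 0 0 0 0;1 0 0 0 0 0 0;1 0 0 0 0 0 0;1 0 0 0 0 0 0;1 0 0 0 0 0 0' 50
python3 -m crank '1 0 0 0 0 0 0;1 0 0 0 0 0 0;1 0 0 0 0 0 0'
```

```text
time_s: 9.15
ee_pos: [528.5, 448.2, 115.3]
ee_rot: [180.0, -0.0, 90.0]
force: [0.2, 0.1, 0.2]
gripper_width: 40.7
gripper_force: 50.0
time_s: 9.52
ee_pos: [528.5, 448.2, 115.3]
ee_rot: [180.0, -0.0, 90.0]
force: [1.0, -0.7, 0.6]
gripper_width: 40.7
gripper_force: 50.0
```

```bash
python3 -m crank '1 0 0 -20 0 0 0;1 0 0 -35 0 0 0;1 0 0 -40 0 0 0;1 0 0 -35 0 0 0;1 0 0 0 0 0 0;1 0 0 0 0 0 0'
python3 - <<'E'
from h import *
T=tool(); print(T.round(2)); np.save('T4.npy',T); s=env.state(); print(s['force'],s['gripper_width'])
out=np.zeros((600,800,3),np.uint8)
for i,n in enumerate(("scene","side")):
    im=grab_frame(n); cv2.imwrite(f'pics/{n}4.png',im)
    print(n,[(a['point'],a['p']) for a in models.search_frame("tang_end",n)[:2]],[(a['point'],a['p']) for a in models.search_frame("chuck_center",n)[:2]])
    c=T[:3,3]+[0,0,8]; p=proj(n,[c,c-[0,0,23],c-[0,0,83],c-[0,0,105]]); print(p)
    u,v=p[2].astype(int); cr=im[v-50:v+30,u-40:u+40]
    print(u-40,v-50); out[:400,i*400:i*400+400]=cv2.resize(cr,(400,400),interpolation=cv2.INTER_CUBIC)
cv2.imwrite('pics/t4.png',out[:400])
E
```

```text
time_s: 10.28
ee_pos: [527.0, 447.4, 242.4]
ee_rot: [-179.8, 0.2, 90.0]
force: [-0.7, -0.8, -4.0]
gripper_width: 40.3
gripper_force: 50.0
[[  0.     1.    -0.   527.05]
 [  1.    -0.    -0.   447.44]
 [ -0.    -0.    -1.   242.36]
 [  0.     0.     0.     1.  ]]
[-0.70920456 -0.79604213 -4.0069636 ] 40.296784690134224
scene [([519.6, 457.1, 236.6], 0.62)] [([519.1, 457.8, 238.3], 0.78)]
[[218.95839684 194.54543083]
 [220.06285236 204.47494223]
 [222.8749592  229.23179426]
 [223.880369   237.90863388]]
182 179
side [([520.9, 456.8, 243.8], 0.63)] [([682.8, 328.9, 39.3], 0.66), ([517.3, 457.7, 242.3], 0.58)]
[[258.98004647 193.58084964]
 [259.99109432 206.81820588]
 [262.56836457 239.87471653]
 [263.49033756 251.47111505]]
222 189
```

View pics/t4.png

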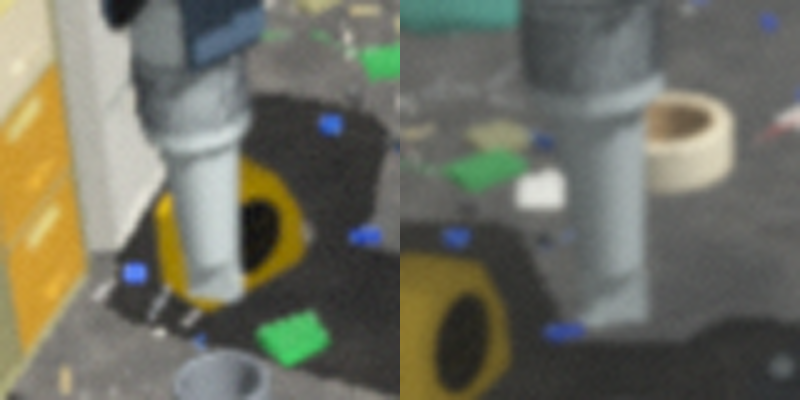

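Run:
```python
from h import *
T=np.load('T4.npy'); c=T[:3,3]+[0,0,8]
off={'scene':(182,179),'side':(222,189)}
for n in off:
    # reference: shank axis offset check; shank lower-end circle extents
    a=np.linspace(0,2*np.pi,40); q=(proj(n,[c+[11*np.cos(t),11*np.sin(t),-83] for t in a])-off[n])*5
    print(n,'shank end',q.min(0).round(),q.max(0).round())
    for th in range(0,90,10):
        r=np.radians(th); x=np.array([np.cos(r),np.sin(r),0]);y=np.array([-x[1],x[0],0])
        q=(proj(n,[c+i*10.5*x+j*3.5*y-[0,0,105] for i,j in((1,1),(1,-1),(-1,-1),(-1,1))])-off[n])*5
        print(th,q.round().astype(int).tolist(),'w',np.ptp(q[:,0]).round(),'h',np.ptp(q[:,1]).round())
im=[]
for n in off:
    g=cv2.imread(f'pics/{n}4.png'); x,y=off[n]; d=cv2.resize(g[y+50:y+70,x+33:x+58],None,fx=16,fy=16,interpolation=cv2.INTER_CUBIC); im.append(cv2.convertScaleAbs(d,alpha=1.4,beta=0))
cv2.imwrite('pics/t5.png',np.hstack(im))
```

```text
scene shank end [177. 236.] [231. 267.]
0 [[186, 288], [199, 281], [233, 301], [220, 309]] w 46.0 h 28.0
10 [[184, 291], [195, 282], [235, 298], [224, 307]] w 50.0 h 25.0
20 [[183, 294], [192, 284], [236, 295], [228, 305]] w 53.0 h 21.0
30 [[182, 296], [188, 287], [236, 293], [231, 303]] w 54.0 h 16.0
40 [[183, 299], [186, 289], [236, 290], [233, 300]] w 53.0 h 11.0
50 [[184, 302], [184, 292], [235, 287], [235, 297]] w 51.0 h 14.0
60 [[186, 304], [183, 294], [233, 285], [236, 295]] w 53.0 h 19.0
70 [[188, 306], [182, 297], [230, 283], [236, 292]] w 54.0 h 23.0
80 [[192, 308], [183, 300], [227, 281], [236, 289]] w 53.0 h 27.0
side shank end [170. 239.] [236. 270.]
0 [[175, 312], [184, 302], [240, 313], [231, 322]] w 66.0 h 20.0
10 [[174, 315], [181, 305], [241, 310], [235, 320]] w 66.0 h 15.0
20 [[175, 318], [178, 307], [240, 307], [238, 317]] w 65.0 h 11.0
30 [[177, 320], [176, 310], [238, 304], [240, 315]] w 64.0 h 16.0
40 [[179, 323], [174, 313], [235, 302], [240, 312]] w 66.0 h 21.0
50 [[183, 325], [174, 316], [232, 300], [240, 309]] w 66.0 h 25.0
60 [[187, 327], [175, 319], [228, 298], [239, 306]] w 64.0 h 28.0
70 [[192, 328], [177, 321], [223, 297], [237, 304]] w 60.0 h 31.0
80 [[197, 329], [180, 324], [218, 296], [234, 301]] w 54.0 h 32.0
```

View pics/t5.png

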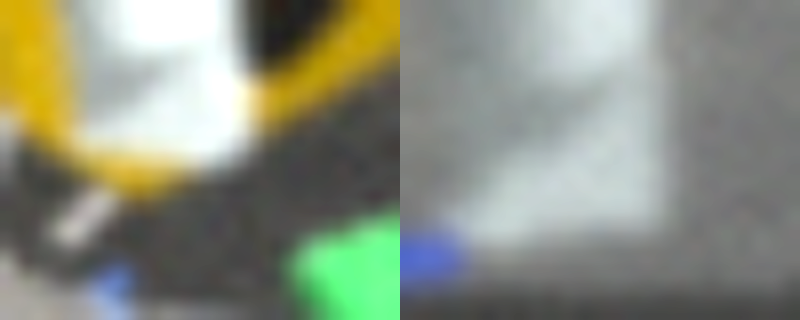

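```bash
python3 -m crank '1 -30 -3 0 0 0 0;1 -50 -4 0 0 0 0;1 -50 -4 0 0 0 0;1 -50 -4 0 0 0 0;1 -50 -4 0 0 0 0;1 0 0 0 0 0 0;1 0 0 0 0 0 0;1 0 0 0 0 0 0;1 0 0 0 0 0 0'
python3 - <<'E'
from h import *
s=env.state(); print(s['ee_pos'],s['ee_rot'],s['qpos'].round(1),s['force'])
for n in("scene","side"):
  im=grab_frame(n); c=s['ee_pos']; p=proj(n,[c-[0,0,97],[508,218,98]]).astype(int); print(p); u,v=p[1]; cr=im[v-70:v+30,u-60:u+60]; cv2.imwrite(f'pics/{n}6.png',cv2.resize(cr,None,fx=3.3,fy=3.3,interpolation=cv2.INTER_CUBIC))
a=[cv2.imread(f'pics/{n}6.png') for n in("scene","side")]; cv2.imwrite('pics/m6.png',np.hstack(a))
E
```

```text
time_s: 11.7
ee_pos: [509.1, 219.1, 244.9]
ee_rot: [-180.0, 0.0, 90.1]
force: [-0.7, 0.9, -3.1]
gripper_width: 40.4
gripper_force: 50.0
[509.1161774  219.13376586 244.87871022] [-1.79983004e+02  2.27426057e-03  9.00683826e+01] [22.1 14.7 86.4  0.  79.  22. ] [-0.66404508  0.87478482 -3.10773016]
[[304 196]
 [304 213]]
[[321 199]
 [322 221]]
```

View pics/m6.png

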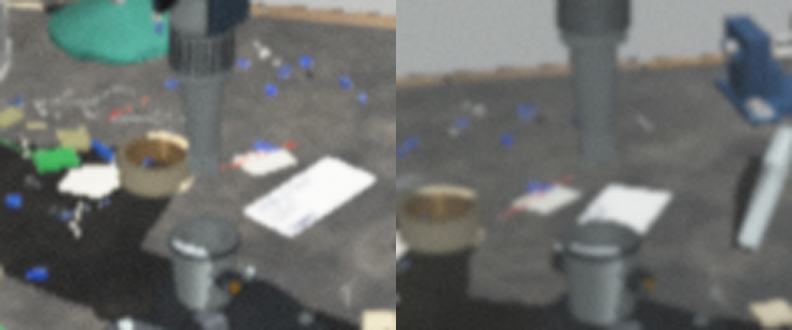

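```bash
python3 -m crank '1 -1 -1 30 0 0 -3;1 0 0 30 0 0 0;1 0 0 20 0 0 0;1 0 0 8 0 0 0;1 0 0 5 0 0 0;1 0 0 0 0 0 0;1 0 0 0 0 0 0'
python3 -m crank '1 0 0 3 0 0 0;1 0 0 2 0 0 0;1 0 0 2 0 0 0;1 0 0 0 0 0 0;1 0 0 0 0 0 0'
```

```text
time_s: 12.68
ee_pos: [508.6, 217.4, 153.0]
ee_rot: [179.9, -0.0, 93.0]
force: [0.3, 0.2, -2.9]
gripper_width: 40.7
gripper_force: 50.0
time_s: 13.3
ee_pos: [508.1, 217.2, 145.1]
ee_rot: [180.0, 0.0, 93.0]
force: [-0.1, -0.0, -3.1]
gripper_width: 40.5
gripper_force: 50.0
```

```bash
python3 -m crank '1 0 0 1 0 0 0;1 0 0 1 0 0 0;1 0 0 0 0 0 0'
python3 -m crank '1 0 0 1 0 0 0;1 0 0 1 0 0 0;1 0 0 0 0 0 0'
```

```text
time_s: 13.68
ee_pos: [508.2, 217.2, 143.4]
ee_rot: [180.0, -0.0, 93.0]
force: [-1.0, 0.2, -2.2]
gripper_width: 40.7
gripper_force: 50.0
time_s: 14.05
ee_pos: [508.6, 217.6, 143.1]
ee_rot: [179.9, -0.1, 93.0]
force: [-2.1, 0.1, 7.5]
gripper_width: 40.5
gripper_force: 50.0
```

```bash
python3 -m crank '1 0 0 0 0 0 3;1 0 0 0 0 0 3;1 0 0 0 0 0 3' | egrep 'pos|rot|force:'
python3 -m crank '1 0 0 0 0 0 3;1 0 0 0 0 0 3;1 0 0 0 0 0 3' | egrep 'pos|rot|force:'
```

```text
ee_pos: [508.9, 217.9, 143.1]
ee_rot: [179.8, -0.1, 83.9]
force: [-1.7, 0.8, 6.3]
gripper_force: 50.0
ee_pos: [509.1, 218.0, 143.1]
ee_rot: [179.8, -0.2, 74.9]
force: [-1.6, 0.9, 5.8]
gripper_force: 50.0
```

```bash
for i in 1 ; do python3 -m crank '1 0 0 0 0 0 3;1 0 0 0 0 0 3;1 0 0 0 0 0 3' | egrep 'pos|rot|force:'; done
python3 -m crank '1 0 0 0 0 0 3;1 0 0 0 0 0 3' | egrep 'pos|rot|force:'
```

```text
ee_pos: [509.2, 218.0, 143.1]
ee_rot: [179.9, -0.2, 65.9]
force: [-0.8, 1.0, 5.7]
gripper_force: 50.0
ee_pos: [509.3, 218.0, 143.0]
ee_rot: [179.9, -0.2, 59.9]
force: [-1.5, 0.8, 5.9]
gripper_force: 50.0
```

```bash
python3 -c "
from h import *
print(env.state()['torque'])"
```

```text
[0.14657374 0.14572264 0.06696309]
```

```bash
python3 -m crank '1 0 0 0 0 0 3;1 0 0 0 0 0 3;1 0 0 0 0 0 3' | egrep 'pos|rot|force:'
python3 -m crank '1 0 0 0 0 0 3;1 0 0 0 0 0 3' | egrep 'pos|rot|force:'
```

```text
ee_pos: [509.4, 217.9, 142.9]
ee_rot: [179.9, -0.2, 50.9]
force: [-1.3, 0.3, 4.9]
gripper_force: 50.0
ee_pos: [509.4, 217.8, 142.8]
ee_rot: [179.9, -0.2, 44.9]
force: [0.3, 0.5, 3.6]
gripper_force: 50.0
```

```bash
python3 -m crank '1 0 0 1 0 0 3;1 0 0 0 0 0 3' | egrep 'pos|rot|force:'
python3 -m crank '1 0 0 0 0 0 3;1 0 0 0 0 0 3' | egrep 'pos|rot|force:'
```

```text
ee_pos: [509.0, 217.6, 141.1]
ee_rot: [179.9, -0.2, 38.9]
force: [-0.6, -0.1, -2.7]
gripper_force: 50.0
ee_pos: [508.1, 217.2, 139.8]
ee_rot: [180.0, 0.0, 32.9]
force: [-0.9, 0.7, -4.2]
gripper_force: 50.0
```

```bash
python3 -c "
from h import *
print(env.state()['torque'])"; python3 -m crank '1 0 0 2 0 0 0;1 0 0 2 0 0 0;1 0 0 0 0 0 0' | egrep 'pos|rot|force:';python3 -c "
from h import *
print(env.state()['torque'])"
```

```text
[ 0.04091033 -0.06535744  0.00546707]
ee_pos: [507.9, 217.1, 135.7]
ee_rot: [-180.0, 0.0, 33.0]
force: [0.3, 0.6, -4.3]
gripper_force: 50.0
[ 0.09754555 -0.04790831 -0.01202277]
```

```bash
python3 -m crank '1 0 0 3 0 0 0;1 0 0 3 0 0 0;1 0 0 1 0 0 0;1 0 0 0 0 0 0;1 0 0 0 0 0 0' | egrep 'pos|rot|force:';python3 -c "
from h import *
print(env.state()['torque'])"; python3 -m crank '1 0 0 1 0 0 -2;1 0 0 1 0 0 -2;1 0 0 1 0 0 2;1 0 0 1 0 0 2;1 0 0 0 0 0 0' | egrep 'pos|rot|force:'
```

```text
ee_pos: [508.1, 217.2, 129.2]
ee_rot: [180.0, -0.0, 33.0]
force: [-0.2, -0.1, -4.2]
gripper_force: 50.0
[ 0.09072457 -0.02684136  0.0467106 ]
ee_pos: [507.9, 217.1, 124.9]
ee_rot: [180.0, 0.0, 33.0]
force: [0.3, 1.1, -3.5]
gripper_force: 50.0
```

```bash
python3 -m crank '1 0 0 1 0 0 -2;1 0 0 1 0 0 -2;1 0 0 0.5 0 0 2;1 0 0 0 0 0 2;1 0 0 0 0 0 0' | egrep 'pos|rot|force:'; python3 -m crank '1 0 0 1 0 0 -2;1 0 0 0.5 0 0 -2;1 0 0 0 0 0 2;1 0 0 0 0 0 2;1 0 0 0 0 0 0' | egrep 'pos|rot|force:'
```

```text
ee_pos: [508.4, 217.5, 123.0]
ee_rot: [180.0, -0.1, 33.0]
force: [-0.5, 1.7, 2.0]
gripper_force: 50.0
ee_pos: [508.2, 217.3, 121.3]
ee_rot: [180.0, -0.0, 33.0]
force: [-0.8, 2.6, 3.7]
gripper_force: 50.0
```

```bash
python3 -m crank '1 0 0 1 0 0 -2;1 0 0 0 0 0 -2;1 0 0 0 0 0 2;1 0 0 0 0 0 2;1 0 0 0 0 0 0' | egrep 'pos|rot|force:'; python3 -m crank '1 0 0 1 0 0 -2;1 0 0 0 0 0 -2;1 0 0 0 0 0 2;1 0 0 0 0 0 2;1 0 0 0 0 0 0' | egrep 'pos|rot|force:'
```

```text
ee_pos: [508.5, 217.7, 121.2]
ee_rot: [-180.0, -0.1, 33.0]
force: [-2.4, 3.3, 7.9]
gripper_force: 50.0
ee_pos: [509.0, 217.9, 121.1]
ee_rot: [180.0, -0.2, 33.0]
force: [-2.1, 2.0, 12.4]
gripper_force: 50.0
```

```bash
python3 -m crank '1 0 0 -1.5 0 0 0;1 0 0 0 0 0 0;-0.5 0 0 0 0 0 0;-1 0 0 0 0 0 0;-1 0 0 0 0 0 0;-1 0 0 0 0 0 0;-1 0 0 0 0 0 0' ; python3 -m crank '-1 0 0 0 0 0 0;-1 0 0 -15 0 0 0;-1 0 0 -40 0 0 0;-1 0 0 -55 0 0 0;-1 0 0 -10 0 0 -10;-1 0 0 0 0 0 -10;-1 0 0 0 0 0 -10;-1 0 0 0 0 0 -10;-1 0 0 0 0 0 -10;-1 0 0 0 0 0 -10'
python3 - <<'E'
from h import *
T=tool(); im=grab_frame('wrist'); cv2.imwrite('pics/w7.png',im); np.save('T7.npy',T)
for n in('scene','side'):
    g=grab_frame(n); cv2.imwrite(f'pics/{n}7.png',g); print(n,[(a['point'],a['p']) for a in models.search_frame("chuck_center",n)[:1]])
print(T.round(2),env.state()['force'])
E
```

```text
time_s: 21.55
ee_pos: [508.1, 217.0, 120.5]
ee_rot: [180.0, 0.0, 33.0]
force: [-0.4, 0.8, 0.7]
gripper_width: 87.8
gripper_force: 0.0
time_s: 22.8
ee_pos: [508.3, 217.3, 241.9]
ee_rot: [179.9, -0.0, 93.3]
force: [-0.3, -0.5, -0.2]
gripper_width: 91.5
gripper_force: 0.0
scene [([497.8, 229.5, 140.0], 0.75)]
side [([501.0, 233.7, 139.5], 0.91)]
[[-6.0000e-02  1.0000e+00  0.0000e+00  5.0829e+02]
 [ 1.0000e+00  6.0000e-02  0.0000e+00  2.1729e+02]
 [ 0.0000e+00  0.0000e+00 -1.0000e+00  2.4192e+02]
 [ 0.0000e+00  0.0000e+00  0.0000e+00  1.0000e+00]] [ 0.69347051  0.62586032 -0.6383538 ]
```

```bash
python3 -m crank '-1 -40 -7 0 0 0 0;-1 -60 -8 0 0 0 0;-1 -60 -8 0 0 0 0;-1 -60 -8 0 0 0 0;-1 -60 -8 0 0 0 0;-1 -60 -8 0 0 0 0;-1 -60 -8 0 0 0 0;-1 0 0 0 0 0 0;-1 0 0 0 0 0 0;-1 0 0 0 0 0 0'
python3 - <<'E'
from h import *
T=tool(); im=grab_frame('wrist'); cv2.imwrite('pics/w8.png',im); np.save('T8.npy',T)
print(T.round(2))
# warp bench plane z=20 roi to orthographic, 2px/mm: x 420..530, y -180..40
xs,ys=np.meshgrid(np.arange(420,530,.5),np.arange(-180,45,.5))
for z in (30,):
    p=proj('wrist',np.stack([xs,ys,np.full_like(xs,z)],-1).reshape(-1,3),T).reshape(*xs.shape,2).astype(np.float32)
    o=cv2.remap(im,p[...,0],p[...,1],cv2.INTER_LINEAR); cv2.imwrite('pics/ortho8.png',o)
    m=(o.min(2)>185).astype(np.uint8); 
    n,l,st,ce=cv2.connectedComponentsWithStats(m)
    for i in range(1,n):
        if st[i,4]>500:
            q=np.argwhere(l==i)[:,::-1].astype(np.float32); r=cv2.minAreaRect(q)
            print(st[i],420+r[0][0]/2,-180+r[0][1]/2,np.array(r[1])/2,r[2])
print(proj('wrist',[[475,-118,30],[464,22,4]],T))
out=np.rot90(o); cv2.imwrite('pics/o8r.png',cv2.hconcat([cv2.resize(out,None,fx=1.7,fy=1.7)]))
E
```

```text
time_s: 24.3
ee_pos: [474.2, -183.8, 240.8]
ee_rot: [180.0, -0.0, 93.1]
force: [0.1, -0.4, -0.3]
gripper_width: 91.4
gripper_force: 0.0
[[-5.0000e-02  1.0000e+00  0.0000e+00  4.7425e+02]
 [ 1.0000e+00  5.0000e-02  0.0000e+00 -1.8380e+02]
 [ 0.0000e+00  0.0000e+00 -1.0000e+00  2.4082e+02]
 [ 0.0000e+00  0.0000e+00  0.0000e+00  1.0000e+00]]
[  76   46   56  346 9223] 470.9620170593262 -70.81951904296875 [ 15.24957657 172.7552948 ] 5.04245138168335
[[326.98310268 117.74510457]
 [324.12696843   1.6762223 ]]
```

Run:
```python
import cv2,numpy as np
o=cv2.imread('pics/ortho8.png'); m=(o.min(2)>185)
m[:,:70]=0;m[:,140:]=0
rows=[i for i in range(m.shape[0]) if m[i].sum()>12]
print(-180+rows[0]/2,-180+rows[-1]/2)
for i in rows[::16]:
    c=np.flatnonzero(m[i]); print(-180+i/2,420+c.mean()/2,len(c)/2)
```

```text
-156.5 15.0
-156.5 476.75 8.0
-148.5 478.0 14.5
-140.5 477.25 15.0
-132.5 476.25 15.0
-124.5 475.75 15.0
-116.5 475.0 15.5
-108.5 474.25 15.0
-100.5 473.5 15.5
-92.5 472.75 15.0
-84.5 472.25 15.0
-76.5 469.5 8.5
-68.5 469.25 10.0
-60.5 469.0 10.5
-52.5 469.0 11.5
-44.5 468.5 11.5
-36.5 468.0 12.5
-28.5 467.5 12.5
-20.5 467.0 12.5
-12.5 466.5 13.5
-4.5 465.75 14.0
3.5 465.25 14.0
11.5 464.5 13.5
```

```bash
python3 -m crank '-1 0 0 0 0 0 -1.7;-1 27.7 3.2 50 0 0 0;-1 27.7 3.2 50 0 0 0;-1 0 0 50 0 0 0;-1 0 0 30 0 0 0;-1 0 0 0 0 0 0;-1 0 0 0 0 0 0'
```

```text
time_s: 25.22
ee_pos: [477.2, -129.5, 62.0]
ee_rot: [179.9, 0.1, 94.7]
force: [0.7, -0.7, -0.1]
gripper_width: 90.9
gripper_force: 0.0
```

```bash
python3 -m crank '-1 1 -1.3 20 0 0 0;-1 0 0 16 0 0 0;-1 0 0 10 0 0 0;-1 0 0 0 0 0 0;1 0 0 0 0 0 0;1 0 0 0 0 0 0;1 0 0 0 0 0 0;1 0 0 0 0 0 0;1 0 0 0 0 0 0;1 0 0 0 0 0 0' 45;  python3 -m crank '1 0 0 0 0 0 0;1 0 0 0 0 0 0;1 0 0 0 0 0 0;1 0 0 0 0 0 0;1 0 0 0 0 0 0;1 0 0 0 0 0 0'
```

```text
time_s: 26.48
ee_pos: [474.5, -128.5, 14.7]
ee_rot: [180.0, 0.0, 94.7]
force: [-0.4, -0.5, -0.2]
gripper_width: 34.2
gripper_force: 0.0
time_s: 27.22
ee_pos: [474.5, -128.5, 14.7]
ee_rot: [180.0, 0.0, 94.7]
force: [0.0, -0.6, 0.5]
gripper_width: 0.8
gripper_force: 0.0
```

Run:
```python
from h import *
ims=[]
for n in('scene','side','wrist'):
    im=grab_frame(n); cv2.imwrite(f'pics/{n}9.png',im)
    for k in('drift_handle','drift_tip'): print(n,k,[(a['point'],a['p']) for a in models.search_frame(k,n)[:2]])
    p=proj(n,[[475,-118,30],[464,22,4]]); print(p); 
    u,v=p.mean(0).astype(int)
    if n!='wrist':
        v=max(v,60);ims.append(cv2.resize(im[v-60:v+60,u-80:u+80],(400,300),interpolation=cv2.INTER_CUBIC))
    else: w=cv2.resize(im,(480,300))
o=np.zeros((600,800,3),np.uint8); o[:300,:400]=ims[0];o[:300,400:]=ims[1];o[300:,:480]=w
cv2.imwrite('pics/v10.png',o)
```

```text
scene drift_handle [([467.8, -71.7, 19.0], 0.63)]
scene drift_tip [([465.4, -72.2, 21.6], 0.79)]
[[391.07828325 188.78055962]
 [365.3558387  218.3489144 ]]
side drift_handle [([467.9, -61.1, 21.6], 0.68), ([498.7, 237.0, 17.8], 0.6)]
side drift_tip [([469.2, -61.5, 11.8], 0.84)]
[[377.02362047 193.64855682]
 [366.96688871 224.50752062]]
wrist drift_handle []
wrist drift_tip [([468.7, -58.8, 18.5], 0.59)]
[[325.26889086 215.57628269]
 [326.06323488 -28.58581054]]
```

View pics/v10.png

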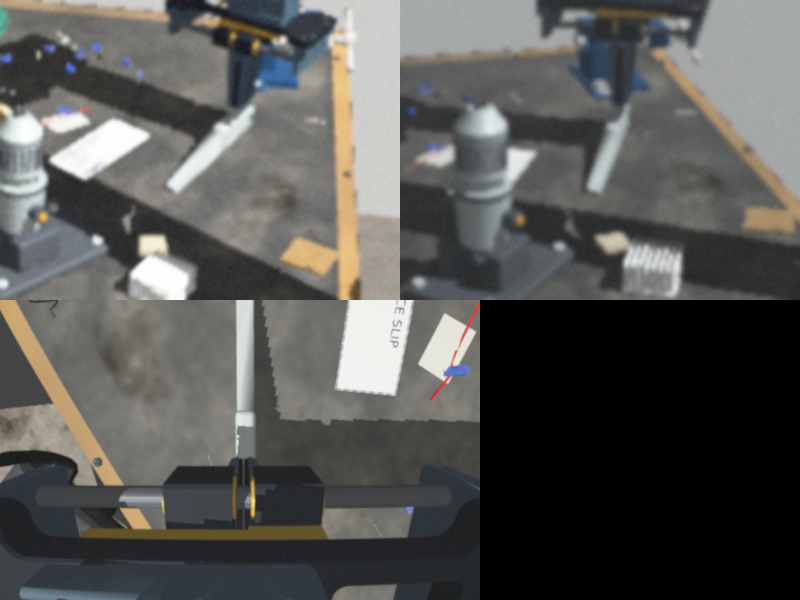

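Run:
```python
from h import *
print(px2z('wrist',(245*640/480,112*400/300),28), px2z('wrist',(245*4/3,155*4/3),30))
p=proj('scene',[[475,-118,30],[464,22,4]]).mean(0).astype(int); print(px2z('scene',(p[0]-80+172/2.5,p[1]-60+188/2.5),3),px2z('scene',(p[0]-80+252/2.5,p[1]-60+108/2.5),30))
p=proj('side',[[475,-118,30],[464,22,4]]).mean(0).astype(int); print(px2z('side',(p[0]-80+(595-400)/2.5,p[1]-60+190/2.5),3))
a=cv2.imread('pics/scene0.png').astype(int);b=cv2.imread('pics/scene9.png').astype(int)
print(np.abs(a-b).sum(2)[205:222,355:380].max(), env.state()['ee_pos'],env.state()['gripper_width'])
print(px2z('scene',(400,184),30))
```

```text
[472.59302795 -79.11718744  28.        ] [ 475.36783758 -112.45430788   30.        ]
[462.26234985  17.59889179   3.        ] [ 466.00812491 -145.44820184   30.        ]
[458.96435858  21.12893972   3.        ]
417 [ 474.53403927 -128.51267059   14.67687998] 0.4490875487942686
[ 470.18988413 -158.67556471   30.        ]
```

Run:
```python
from h import *
for n in('scene','side'):
    o=proj(n,[[475,-118,30],[464,22,4]]).mean(0).astype(int); o[1]=max(o[1],60)
    q=(proj(n,[[474.5,-128.5,4],[474.5,-128.5,34],[474.5,-128.5,60],[477.5,-158,30],[477.5,-158,0],[475,-118,30],[472,-78,30],[464,22,7]])-o+[80,60])*2.5
    print(n,q.round().tolist())
    im=cv2.imread(f'pics/{n}9.png'); 
s=env.state(); print(s['qpos'],s['force'],s['torque'])
```

```text
scene [[236.0, 130.0], [238.0, 108.0], [240.0, 89.0], [249.0, 101.0], [247.0, 122.0], [233.0, 114.0], [216.0, 129.0], [169.0, 186.0]]
side [[217.0, 130.0], [218.0, 105.0], [219.0, 83.0], [222.0, 98.0], [221.0, 123.0], [215.0, 112.0], [208.0, 126.0], [190.0, 186.0]]
[-1.64901420e+01  2.13225020e+01  1.13816023e+02 -6.72503732e-03
  4.48586538e+01 -2.11815019e+01] [-0.08857185  0.63248052  0.5492297 ] [ 0.00176427 -0.13528606  0.03264159]
```

```bash
python3 -m crank '-0.3 0 0 0 0 0 0;-0.3 0 0 0 0 0 0;-0.3 0 0 0 0 0 0;-0.3 0 0 0 0 0 0;-0.3 0 0 0 0 0 0;-0.3 0 0 0 0 0 0' | tail -3
python3 - <<'E'
from h import *
T=tool(); im=grab_frame('wrist'); cv2.imwrite('pics/w11.png',im)
for y in (-70,-80,-90,-100,-106):
    xs=np.arange(450,500,1.)
    p=proj('wrist',[[x,y,30] for x in xs],T).astype(np.float32); 
    o=cv2.remap(im,p[:,0].reshape(1,-1),p[:,1].reshape(1,-1),cv2.INTER_LINEAR)[0].min(1)
    print(y,p[0,1].round(),o.tolist())
print(T.round(2))
E
```

```text
force: [-0.4, -0.1, -0.4]
gripper_width: 57.0
gripper_force: 0.0
-70 130.0 [119, 122, 121, 122, 122, 123, 120, 120, 118, 117, 119, 119, 118, 118, 113, 139, 197, 214, 208, 198, 186, 176, 166, 155, 147, 134, 122, 108, 95, 71, 65, 67, 66, 69, 70, 68, 66, 66, 67, 66, 68, 63, 64, 62, 62, 79, 104, 113, 114, 117]
-80 148.0 [125, 128, 129, 125, 126, 126, 126, 128, 130, 128, 133, 130, 128, 127, 127, 132, 168, 197, 200, 196, 197, 195, 190, 190, 192, 194, 192, 184, 163, 133, 101, 74, 70, 68, 66, 66, 66, 65, 64, 65, 66, 62, 64, 61, 65, 62, 65, 64, 64, 86]
-90 166.0 [122, 124, 125, 124, 123, 125, 124, 122, 123, 121, 120, 120, 121, 121, 120, 125, 168, 194, 151, 136, 137, 131, 126, 130, 142, 140, 135, 132, 126, 115, 109, 97, 78, 70, 71, 72, 71, 70, 69, 69, 69, 66, 67, 65, 65, 67, 65, 67, 66, 68]
-100 183.0 [118, 119, 121, 119, 124, 122, 125, 126, 125, 123, 120, 119, 117, 117, 113, 112, 116, 164, 160, 131, 115, 118, 117, 115, 119, 117, 120, 116, 118, 116, 114, 109, 96, 78, 67, 68, 68, 65, 69, 68, 67, 66, 66, 67, 69, 69, 70, 69, 67, 70]
-106 193.0 [122, 122, 118, 119, 119, 118, 121, 119, 117, 118, 118, 119, 120, 122, 119, 123, 119, 143, 200, 166, 114, 115, 118, 116, 116, 116, 119, 119, 120, 118, 115, 108, 103, 86, 72, 68, 69, 68, 70, 71, 69, 69, 66, 68, 69, 69, 68, 68, 71, 67]
[[-8.0000e-02  1.0000e+00  0.0000e+00  4.7457e+02]
 [ 1.0000e+00  8.0000e-02 -0.0000e+00 -1.2852e+02]
 [-0.0000e+00  0.0000e+00 -1.0000e+00  1.4710e+01]
 [ 0.0000e+00  0.0000e+00  0.0000e+00  1.0000e+00]]
```

```bash
python3 -m crank '0.5 0 0 0 0 0 0;0.5 0 0 0 0 0 0;0.5 0 0 0 0 0 0;0.5 0 0 0 0 0 0;0.5 0 0 0 0 0 0' | tail -3;  python3 -m crank '0.7 0 0 0 0 0 0;0.7 0 0 0 0 0 0;0.7 0 0 0 0 0 0' | tail -3
python3 - <<'E'
from h import *
im=grab_frame('wrist'); cv2.imwrite('pics/w12.png',im)
T=tool()
g=im[190:290:4,290:365:3].min(2)
for r,row in zip(range(190,290,4),g): print(r,' '.join(f'{v:3d}' for v in row))
E
```

```text
force: [-0.3, -0.2, 0.4]
gripper_width: 22.9
gripper_force: 0.0
force: [0.1, -0.3, -0.0]
gripper_width: 14.1
gripper_force: 0.0
190 121 123 122 114 117 114 116 117 171 207 116 115 117 120 117 118 110  84  68  67  66  68  64  69  68
194 119 117 119 121 121 121 118 120 170 157 117 115 120 120 116 114 108  80  69  66  62  68  70  70  70
198 121 120 119 120 122 123 125 119 171 152 114 117 115 118 114 113 105  78  68  71  66  69  68  70  65
202 113 120 121 123 125 125 127 124 168 148 114 115 113 114 119 116 110  78  70  69  65  65  69  69  65
206 118 119 121 122 125 126 128 127 157 115 112 116 118 118 115 115 107  81  69  68  65  68  62  68  65
210 119 119 114  99  67  72 112 115 155 108 116 116 115 119 115 117 101  72  51  54  66  66  69  66  67
214 114 109  56  52  52  44  27  67 152 128 112 115 118 121 118 112  52  28  45  50  44  52  71  62  65
218 106  60  53  51  54  42  24  62 161 205 112 119 116 116 117 114  44  25  43  56  50  49  54  68  61
222  60  51  49  48  45  33  30  64 158 202 112 113 116 116 116 112  49  33  37  49  47  51  51  55  42
226  49  53  49  54  44  32  31  56 
[... 927 characters left out ...]
  91 129 128 128 128 130 131 132 130 129 128 130 130 131 129 130 129 102  50
266  66  66  60  69  69  70 137 149 150 147 147 148 145 150 146 146 147 145 147 144 146 144 143  81  48
270  67  64  65  67  64  75 133 132 136 131 133 133 131 133 132 131 130 129 132 130 132 131 121 110  63
274  64  65  66  63  63  71 112 116 119 115 116 115 116 119 116 114 117 115 116 114 114 114 117 121  60
278  55  56  58  55  53  53  60  84  94  96  94  92  95  95  94  93  79  73  84  75  80  80  80  83  54
282  42  52  49  45  40  39  36  78 108 102 103 104 102 101 104 101  68  37  40  43  41  44  49  45  43
286  44  52  45  44  34  36  33  86 103 103 105 105 103 102 103 105  83  36  41  42  43  48  47  41  45
```

```bash
python3 -m crank '0.75 0 0 0 0 0 0;0.75 0 0 0 0 0 0;0.75 0 0 0 0 0 0' 15| tail -3;  python3 -m crank '0.8 0 0 0 0 0 0;0.8 0 0 0 0 0 0;0.8 0 0 0 0 0 0' | tail -3
python3 - <<'E'
from h import *
im=grab_frame('wrist'); cv2.imwrite('pics/w13.png',im)
g=im[190:250:6,290:365:3].min(2)
for r,row in zip(range(190,290,6),g): print(r,' '.join(f'{v:3d}' for v in row))
E
```

```text
force: [-1.2, 0.6, -0.2]
gripper_width: 11.2
gripper_force: 0.0
force: [0.2, 0.3, 0.0]
gripper_width: 8.8
gripper_force: 0.0
190 122 117 118 117 114 113 115 117 171 205 113 118 114 122 114 113 108  82  70  69  64  63  66  67  68
196 119 121 119 120 118 124 121 121 167 151 113 116 116 119 118 115 109  81  70  66  68  65  69  69  67
202 116 120 120 124 124 128 127 123 167 149 117 114 117 120 117 117 108  77  71  65  68  64  66  60  65
208 115 117 122 123 128 122 109 120 158 109 114 115 114 117 116 113 104  69  70  70  70  68  67  66  69
214 115 121 119  79  50  54  51  25  35 116 116 117 114 115 102  30  35  53  52  49  58  69  66  68  64
220  96  98  62  48  53  50  49  28  51 183 115 113 118 115 104  29  32  44  49  53  45  54  62  58  62
226  30  39  40  53  49  55  42  24  48 112 115 114 116 113 104  39  33  47  49  52  48  50  32  25  34
232  39  27  35  48  44  48  29  33  50 112 110 116 111 117 100  34  37  40  48  55  48  54  36  32  29
238  36  38  42  51  52  52  35  32  41 101 111 112 116 117 101  30  31  31  47  54  66  58  52  38  38
244  37  45  41  43  56  44  35  36  41 186 112 112 111 115  98  26  27  38  44  50  60  69  64  42  35
```

Run:
```python
from h import *
T=tool()
for z in (11,0,-8,-16,-30): 
    print(z,[proj('wrist',[(T@[x,y,z,1])[:3]],T)[0].round(0).tolist() for x,y in((16,4.4),(0,4.4),(10,4.4))])
a=cv2.imread('pics/w1.png')
for f in('w1','w8','w11'):
    a=cv2.imread(f'pics/{f}.png'); print(f); 
    for c in range(395,435,5) : print(c,a[195:240:4,c].min(1).tolist())
```

```text
11 [[330.0, 196.0], [330.0, 219.0], [330.0, 204.0]]
0 [[330.0, 200.0], [330.0, 224.0], [330.0, 209.0]]
-8 [[330.0, 203.0], [330.0, 228.0], [330.0, 213.0]]
-16 [[331.0, 207.0], [330.0, 233.0], [330.0, 217.0]]
-30 [[331.0, 214.0], [331.0, 241.0], [331.0, 224.0]]
w1
395 [140, 141, 133, 138, 150, 160, 160, 175, 196, 189, 191, 177]
400 [147, 146, 140, 140, 160, 157, 171, 185, 188, 183, 170, 161]
405 [147, 145, 141, 159, 157, 148, 183, 180, 180, 163, 125, 118]
410 [151, 145, 158, 160, 104, 40, 38, 42, 41, 43, 35, 42]
415 [150, 141, 163, 152, 68, 51, 47, 45, 38, 40, 44, 42]
420 [154, 158, 157, 157, 108, 66, 58, 42, 46, 38, 43, 44]
425 [156, 156, 156, 172, 169, 68, 66, 63, 46, 45, 47, 40]
430 [159, 156, 152, 181, 192, 174, 66, 68, 68, 53, 43, 37]
w8
395 [146, 148, 147, 145, 152, 151, 145, 145, 146, 156, 157, 157]
400 [146, 141, 138, 143, 140, 145, 152, 156, 153, 152, 151, 154]
405 [147, 142, 144, 145, 142, 136, 135, 141, 134, 125, 126, 120]
410 [147, 148, 147, 151, 100, 36, 36, 38, 39, 42, 42, 34]
415 [139, 145, 145, 143, 62, 47, 38, 38, 37, 38, 42, 39]
420 [144, 144, 140, 140, 85, 64, 46, 39, 31, 36, 39, 39]
425 [141, 137, 142, 144, 129, 64, 62, 59, 41, 43, 38, 39]
430 [140, 138, 142, 139, 136, 116, 60, 63, 62, 48, 37, 38]
w11
395 [68, 58, 56, 62, 59, 52, 51, 50, 43, 43, 33, 24]
400 [65, 65, 55, 59, 63, 60, 53, 51, 53, 52, 50, 47]
405 [57, 59, 57, 62, 61, 59, 63, 58, 48, 48, 48, 53]
410 [64, 65, 62, 58, 64, 63, 63, 60, 62, 54, 52, 46]
415 [62, 65, 65, 63, 66, 67, 61, 62, 65, 67, 56, 52]
420 [61, 61, 63, 68, 66, 68, 66, 70, 65, 62, 73, 62]
425 [65, 68, 70, 75, 71, 74, 69, 69, 70, 67, 71, 68]
430 [63, 67, 70, 65, 70, 69, 70, 71, 67, 71, 70, 64]
```

Run:
```python
from h import *
from scipy.optimize import least_squares
T=tool(); print(np.array(camera_model('wrist')['mount']).round(3).tolist())
for y in(45.6,47.3):
    r=least_squares(lambda q:proj('wrist',[(T@[q[0],y,q[1],1])[:3]],T)[0]-[408,211.5],[5,0]); print(y,r.x)
    print(proj('wrist',[(T@[q,y,11,1])[:3] for q in(0,8,16)],T).round(1).tolist())
# same for left side and current
im=cv2.imread('pics/w8.png')
print(im[216,225:250].min(1).tolist(),im[216,400:415].min(1).tolist())
```

```text
[[-0.0, -0.971, -0.24, 68.197], [1.0, -0.0, 0.001, 0.597], [-0.001, -0.24, 0.971, -198.296], [0.0, 0.0, 0.0, 1.0]]
45.6 [ 18.29624037 -33.16516978]
[[390.0, 218.5], [390.6, 207.2], [391.2, 195.7]]
47.3 [ 16.41120026 -26.92726073]
[[392.5, 218.5], [393.1, 207.2], [393.7, 195.7]]
[65, 65, 65, 62, 65, 62, 58, 49, 37, 43, 41, 41, 34, 43, 37, 45, 72, 123, 155, 167, 167, 165, 169, 168, 168] [145, 145, 140, 143, 145, 139, 119, 88, 52, 46, 39, 38, 38, 41, 39]
```

```bash
python3 -m crank '0 0 0 0 0 0 0;0 0 0 0 0 0 0;0 0 0 0 0 0 0;0 0 0 3 0 0 0;0 0 0 3 0 0 0;0 0 0 3 0 0 0;0 0 0 0 0 0 0' | tail -6;  python3 -m crank '0 0 0 3 0 0 0;0 0 0 1 0 0 0;0 0 0 0 0 0 0' | tail -6
```

```text
time_s: 31.2
ee_pos: [474.3, -128.5, 5.4]
ee_rot: [-180.0, -0.0, 94.7]
force: [0.1, -0.2, -0.4]
gripper_width: 45.4
gripper_force: 0.0
time_s: 31.58
ee_pos: [474.5, -128.5, 1.6]
ee_rot: [-180.0, 0.0, 94.7]
force: [-1.1, -0.3, -0.7]
gripper_width: 45.6
gripper_force: 0.0
```

```bash
python3 -m crank '0 0 0 3 0 0 0;0 0 0 3 0 0 0;0 0 0 0 0 0 0' | egrep 'pos|force';  python3 -m crank '0 0 0 3 0 0 0;0 0 0 3 0 0 0;0 0 0 0 0 0 0' | egrep 'pos|force'
python3 - <<'E'
from h import *
# fingertip lowest dark row in scene near gripper
c=env.state()['ee_pos']
for n in('scene','side'):
    im=grab_frame(n); cv2.imwrite(f'pics/{n}14.png',im)
    for z in (60,50,40,30,20,10):
        u,v=proj(n,[[c[0]-28,c[1],z]])[0].round().astype(int)
        print(n,z,u,v,im[v,u-8:u+9].max(1).tolist())
E
```

```text
ee_pos: [474.3, -128.4, -4.6]
force: [-0.2, 1.3, 0.4]
gripper_force: 0.0
ee_pos: [474.3, -128.4, -10.6]
force: [0.4, -0.4, 0.2]
gripper_force: 0.0
scene 60 402 182 [128, 123, 131, 139, 141, 109, 75, 72, 73, 74, 67, 67, 73, 90, 111, 127, 133]
scene 50 402 185 [109, 113, 115, 113, 100, 79, 65, 70, 66, 68, 65, 67, 82, 106, 118, 123, 120]
scene 40 402 188 [116, 115, 110, 103, 80, 64, 70, 74, 80, 84, 101, 115, 118, 118, 121, 119, 121]
scene 30 401 191 [114, 110, 113, 106, 97, 76, 65, 76, 103, 126, 128, 127, 122, 114, 113, 115, 115]
scene 20 401 194 [113, 110, 98, 93, 83, 70, 75, 105, 123, 120, 111, 113, 114, 115, 116, 116, 114]
scene 10 401 197 [104, 71, 63, 66, 84, 102, 110, 113, 116, 121, 123, 124, 124, 123, 125, 125, 116]
side 60 389 183 [112, 111, 112, 109, 108, 96, 71, 66, 68, 69, 69, 80, 103, 117, 118, 116, 112]
side 50 388 187 [105, 102, 103, 106, 104, 104, 89, 70, 65, 69, 67, 70, 83, 103, 106, 105, 102]
side 40 388 190 [92, 93, 98, 97, 98, 95, 82, 65, 63, 69, 65, 77, 89, 93, 96, 95, 95]
side 30 388 193 [91, 86, 88, 91, 94, 85, 70, 58, 62, 71, 83, 93, 92, 92, 95, 96, 93]
side 20 388 197 [87, 88, 93, 90, 86, 82, 69, 60, 68, 80, 88, 91, 89, 93, 91, 89, 89]
side 10 388 200 [96, 81, 81, 84, 87, 84, 78, 77, 79, 87, 92, 93, 95, 95, 93, 91, 92]
```

```bash
python3 -m crank '0 0 0 3 0 0 0;0 0 0 3 0 0 0;0 0 0 0 0 0 0' | egrep 'pos|force';  python3 -m crank '0 0 0 2 0 0 0;0 0 0 0 0 0 0' | egrep 'pos|force'; python3 -m crank '0.5 0 0 0 0 0 0;0.5 0 0 0 0 0 0;0.8 0 0 0 0 0 0;0.8 0 0 0 0 0 0;0.8 0 0 0 0 0 0' 15 | egrep 'pos|force|wid'
```

```text
ee_pos: [474.3, -128.5, -16.6]
force: [0.5, -0.1, 0.0]
gripper_force: 0.0
ee_pos: [474.4, -128.5, -18.4]
force: [0.7, -0.0, -0.6]
gripper_force: 0.0
ee_pos: [474.8, -128.6, -18.2]
force: [1.2, 0.6, -0.4]
gripper_width: 15.8
gripper_force: 15.0
```

```bash
python3 -m crank '0.5 0 0 0 0 0 0;0.5 0 0 0 0 0 0;0.5 0 0 2.5 0 0 0;0.5 0 0 2.5 0 0 0;0.5 0 0 0 0 0 0' | egrep 'pos|force';  python3 -m crank '0.5 0 0 2 0 0 0;0.5 0 0 2 0 0 0;0.5 0 0 0 0 0 0' | egrep 'pos|force'
```

```text
ee_pos: [474.2, -128.5, -23.6]
force: [0.6, 0.4, -0.1]
gripper_force: 0.0
ee_pos: [474.5, -128.5, -27.4]
force: [-0.5, 0.3, -0.2]
gripper_force: 0.0
```

```bash
python3 -m crank '0.5 -8 0.3 0 0 0 0;0.5 -8 0.3 0 0 0 0;0.5 0 0 0 0 0 0;1 0 0 0 0 0 0;1 0 0 0 0 0 0;1 0 0 0 0 0 0;1 0 0 0 0 0 0' 50 | egrep 'pos|rot|force|wid'; python3 -m crank '1 0 0 -10 0 0 0;1 0 0 -10 0 0 0;1 0 0 -8 0 0 0;1 0 0 0 0 0 0;1 0 0 0 0 0 0' | egrep 'time|pos|rot|force|wid'
python3 - <<'E'
from h import *
T=tool(); im=grab_frame('wrist'); cv2.imwrite('pics/w15.png',im); np.save('T15.npy',T)
print(env.state()['torque'])
# handle/blade visibility: shoulder position, row profile along drift axis line
g=im[:,:,:].min(2)
for r in range(0,216,12):
    row=g[r,280:370].astype(int); b=np.flatnonzero(row>150); print(r,(280+b.min(),280+b.max()) if len(b) else None, end=' ')
print([proj('wrist',[(T@[x,0,z,1])[:3]],T)[0].round(0).tolist() for x,z in((66,-40),(166,-16))])
E
```

```text
ee_pos: [476.4, -144.3, -27.3]
ee_rot: [-180.0, 0.0, 94.7]
force: [-0.2, -0.8, -0.4]
gripper_width: 15.6
gripper_force: 50.0
time_s: 36.17
ee_pos: [476.3, -144.4, 0.7]
ee_rot: [-180.0, 0.0, 94.7]
force: [-0.1, 0.2, -1.6]
gripper_width: 15.7
gripper_force: 50.0
[-0.09762013 -0.09195477  0.03534219]
0 (np.int64(309), np.int64(337)) 12 (np.int64(309), np.int64(336)) 24 (np.int64(309), np.int64(334)) 36 (np.int64(309), np.int64(334)) 48 (np.int64(309), np.int64(333)) 60 (np.int64(309), np.int64(332)) 72 (np.int64(309), np.int64(330)) 84 (np.int64(309), np.int64(329)) 96 (np.int64(309), np.int64(327)) 108 (np.int64(309), np.int64(327)) 120 (np.int64(311), np.int64(314)) 132 (np.int64(306), np.int64(337)) 144 (np.int64(306), np.int64(337)) 156 (np.int64(307), np.int64(337)) 168 (np.int64(307), np.int64(337)) 180 (np.int64(309), np.int64(337)) 192 None 204 None [[323.0, 120.0], [323.0, -84.0]]
```

Run:
```python
from h import *
T=tool(); print([proj('wrist',[(T@[x,0,z,1])[:3]],T)[0].round(0).tolist() for x,z in((62,-57),(66,-57),(70,-57))])
u=T[:3,0]; P=T[:3,3]
tip=P+166*u; tip[2]=28+3.5
for n in('scene','side'):
    im=grab_frame(n); cv2.imwrite(f'pics/{n}16.png',im)
    h=P+26*u; h[2]=58
    q=proj(n,[tip,tip-[0,0,6],tip+[0,0,6]]); print(n,q.round(1).tolist())
    c=q[0].round().astype(int); w=im[c[1]-14:c[1]+15,c[0]-14:c[0]+15].min(2)
    m=(w>150).astype(np.uint8); ys,xs=np.nonzero(m); 
    for y in range(0,29,2): 
        b=np.flatnonzero(m[y]); print(c[1]-14+y,(c[0]-14+b.min(),c[0]-14+b.max()) if len(b) else None,end=' ')
    print()
```

```text
[[323.0, 130.0], [323.0, 121.0], [323.0, 111.0]]
scene [[366.6, 209.9], [366.5, 211.8], [366.8, 208.0]]
196 (np.int64(353), np.int64(381)) 198 (np.int64(353), np.int64(381)) 200 (np.int64(353), np.int64(381)) 202 (np.int64(370), np.int64(381)) 204 (np.int64(368), np.int64(378)) 206 (np.int64(366), np.int64(376)) 208 (np.int64(366), np.int64(373)) 210 (np.int64(368), np.int64(371)) 212 None 214 None 216 None 218 None 220 None 222 None 224 None 
side [[367.8, 214.5], [367.8, 216.7], [367.9, 212.3]]
200 (np.int64(372), np.int64(377)) 202 (np.int64(371), np.int64(377)) 204 (np.int64(370), np.int64(376)) 206 (np.int64(370), np.int64(375)) 208 (np.int64(369), np.int64(374)) 210 (np.int64(368), np.int64(373)) 212 (np.int64(367), np.int64(372)) 214 (np.int64(368), np.int64(371)) 216 None 218 None 220 None 222 None 224 None 226 None 228 None
```

```bash
python3 -m crank '1 0 0 0 0 0 8.2;1 0 0 0 0 0 8.1;1 34 -10 0 0 0 0;1 35 -11 0 0 0 0;1 35 -10 0 0 0 0;1 34 -10 0 0 0 0;1 0 0 0 0 0 0;1 0 0 0 0 0 0;1 0 0 0 0 0 0' | egrep 'time|pos|rot|force|wid'
python3 - <<'E'
from h import *
T=tool(); S=np.array([508.2,217.4]); u=np.array([.201,.98]); v=np.array([.98,-.201])
d=T[:2,3]-S; print('along',d@u,'lat',d@v)
im=grab_frame('wrist'); cv2.imwrite('pics/w17.png',im); np.save('T17.npy',T)
g=im.min(2)
for r in range(0,130,8):
    row=g[r,270:380].astype(int); b=np.flatnonzero(row>150); print(r,(270+b.min(),270+b.max()) if len(b) else None, end=' ')
for n in('scene','side'): print(models.search_frame('drift_tip',n)[:1] if grab_frame(n) is not None else 0)
E
```

```text
time_s: 37.45
ee_pos: [464.2, -1.8, 0.6]
ee_rot: [180.0, 0.0, 78.3]
force: [0.6, 0.0, -2.0]
gripper_width: 15.5
gripper_force: 50.0
along -223.6337319707495 lat 0.9226649743819284
0 None 8 None 16 None 24 None 32 (np.int64(311), np.int64(331)) 40 (np.int64(310), np.int64(331)) 48 (np.int64(310), np.int64(330)) 56 (np.int64(309), np.int64(331)) 64 (np.int64(309), np.int64(329)) 72 (np.int64(309), np.int64(328)) 80 (np.int64(309), np.int64(327)) 88 (np.int64(309), np.int64(326)) 96 (np.int64(309), np.int64(325)) 104 (np.int64(309), np.int64(325)) 112 (np.int64(309), np.int64(324)) 120 None 128 (np.int64(307), np.int64(336)) [{'point': [475.9, 76.2, 43.6], 'p': 0.9}]
[{'point': [480.3, 74.9, 40.6], 'p': 0.63}]
```

```bash
python3 -m crank '1 0 -1 7 0 0 0;1 0 0 6 0 0 0;1 10 0 0 0 0 0;1 10 0 0 0 0 0;1 10 0 0 0 0 0;1 10 0 0 0 0 0;1 0 0 0 0 0 0;1 0 0 0 0 0 0' | egrep 'time|pos|rot|force|wid'
python3 -m crank '1 8 0 0 0 0 0;1 8 0 0 0 0 0;1 8 0 0 0 0 0;1 0 0 0 0 0 0;1 0 0 1 0 0 0;1 0 0 0 0 0 0' | egrep 'time|pos|rot|force|wid'
```

```text
time_s: 38.7
ee_pos: [471.0, 38.4, -12.3]
ee_rot: [-180.0, 0.0, 78.4]
force: [0.4, -0.1, -1.2]
gripper_width: 15.8
gripper_force: 50.0
time_s: 39.45
ee_pos: [475.9, 61.8, -13.4]
ee_rot: [180.0, 0.0, 78.4]
force: [0.2, 0.3, -2.1]
gripper_width: 15.9
gripper_force: 50.0
```

```bash
python3 -m crank '1 0 0 1 0 0 0;1 0 0 0 0 0 0;1 0 0 0 0 0 0' | egrep 'pos|force:'
python3 -m crank '1 0 0 1 0 0 0;1 0 0 0 0 0 0;1 0 0 0 0 0 0' | egrep 'pos|force:'
python3 -c "
from h import *
s=env.state();print(s['force'],s['torque'])"
```

```text
ee_pos: [476.0, 61.8, -14.3]
force: [-0.5, 1.1, -1.1]
gripper_force: 50.0
ee_pos: [476.0, 61.9, -15.3]
force: [-0.4, -0.1, -1.2]
gripper_force: 50.0
[-0.4488399  -0.0903363  -1.19291124] [-0.03012456 -0.05347686  0.0157219 ]
```

```bash
python3 -m crank '1 0 0 1 0 0 0;1 0 0 0 0 0 0;1 0 0 0 0 0 0' | egrep 'pos|force:'
python3 -m crank '1 4 0 0 0 0 0;1 4 0 0 0 0 0;1 0 0 0 0 0 0' | egrep 'pos|force:'
```

```text
ee_pos: [476.1, 61.9, -15.6]
force: [-2.3, -1.4, 5.5]
gripper_force: 50.0
ee_pos: [478.6, 70.1, -15.6]
force: [-0.3, 0.3, 5.5]
gripper_force: 50.0
```

```bash
python3 -m crank '1 3 0 -0.6 0 0 0;1 3 0 0 0 0 0;1 0 0 0 0 0 0' | egrep 'pos|force:'
python3 -m crank '1 3 0 0 0 0 0;1 3 0 0 0 0 0;1 0 0 0 0 0 0' | egrep 'pos|force:'
```

```text
ee_pos: [479.1, 75.8, -15.5]
force: [0.7, -0.9, 4.7]
gripper_force: 50.0
ee_pos: [479.4, 79.8, -15.4]
force: [-1.8, -10.8, 8.6]
gripper_force: 50.0
```

```bash
cat > lift.py <<'E'
from h import *
S=np.array([508.2,217.4]); u=np.array([.201,.98])
print('tip',(tool()[:2,3]-S)@u+163)
for n in('scene','side'):
    ref=cv2.imread(f'pics/{n}7.png'); im=grab_frame(n)
    p=proj(n,[[508,217,z] for z in(129,165,136)]); c=p[0].round().astype(int)
    x0,x1,y0,y1=c[0]-14,c[0]+14,int(p[1,1])-8,c[1]+10
    k=6; t=cv2.resize(ref[y0:y1,x0:x1],None,fx=k,fy=k,interpolation=cv2.INTER_CUBIC)
    w=cv2.resize(im[y0-8:y1+8,x0-8:x1+8],None,fx=k,fy=k,interpolation=cv2.INTER_CUBIC)
    r=cv2.matchTemplate(w,t,cv2.TM_CCOEFF_NORMED); _,v,_,l=cv2.minMaxLoc(r)
    d=np.array(l)/k-8; print(n,'shift px',d.round(2),'score',round(v,3),'lift mm',round(7*d[1]/(p[2,1]-p[0,1]),2))
E
python3 lift.py
python3 -m crank '1 3 0 0 0 0 0;1 3 0 0 0 0 0;1 0 0 0 0 0 0' | egrep 'pos|force:'
python3 -m crank '1 3 0 0 0 0 0;1 3 0 0 0 0 0;1 0 0 0 0 0 0' | egrep 'pos|force:'
python3 lift.py
```

```text
tip 22.331685195469817
scene shift px [2.   0.17] score 0.428 lift mm -0.46
side shift px [ 0.5  -0.33] score 0.491 lift mm 0.76
ee_pos: [479.6, 84.6, -15.4]
force: [-4.4, -14.4, 10.4]
gripper_force: 50.0
ee_pos: [480.0, 89.9, -15.4]
force: [-3.7, -15.1, 11.7]
gripper_force: 50.0
tip 32.43192545681188
scene shift px [2.33 0.5 ] score 0.381 lift mm -1.39
side shift px [ 1.33 -1.  ] score 0.427 lift mm 2.27
```

```bash
python3 -m crank '1 3 0 0 0 0 0;1 3 0 0 0 0 0;1 3 0 0 0 0 0;1 0 0 0 0 0 0' | egrep 'pos|rot|force:'
python3 -m crank '1 3 0 0 0 0 0;1 3 0 0 0 0 0;1 0 0 0 0 0 0' | egrep 'time|pos|rot|force:'
python3 lift.py
```

```text
ee_pos: [482.4, 100.0, -15.4]
ee_rot: [-179.8, 0.3, 78.5]
force: [-2.8, -9.5, 11.1]
gripper_force: 50.0
time_s: 43.52
ee_pos: [483.9, 106.0, -15.4]
ee_rot: [-179.9, 0.2, 78.5]
force: [-2.8, -9.3, 10.5]
gripper_force: 50.0
tip 48.97656045707984
scene shift px [-8.    0.67] score 0.381 lift mm -1.86
side shift px [ 1.33 -0.67] score 0.391 lift mm 1.52
```

```bash
sed -i "s/{n}7.png/{n}9.png/" lift.py; python3 -m crank '1 3 0 0 0 0 0;1 3 0 0 0 0 0;1 1 0 0 0 0 0;1 0 0 0 0 0 0' | egrep 'time|pos|rot|force:'
python3 lift.py
```

```text
time_s: 44.12
ee_pos: [485.3, 112.5, -15.4]
ee_rot: [-179.9, 0.3, 78.5]
force: [-2.3, -11.3, 9.7]
gripper_force: 50.0
tip 55.587426369877406
scene shift px [-0.67 -1.  ] score 0.655 lift mm 2.78
side shift px [ 1.   -2.17] score 0.842 lift mm 4.93
```

Run:
```python
from h import *
im=grab_frame('wrist'); cv2.imwrite('pics/w18.png',im); g=im.min(2)
for r in range(100,150,4): print(r,g[r,300:345:5].tolist())
for n in('side','scene'):
    ref=cv2.imread(f'pics/{n}9.png'); im=grab_frame(n); cv2.imwrite(f'pics/{n}18.png',im)
    print(n,[(a['point'],round(a['p'],2)) for a in models.search_frame('chuck_center',n)[:2]])
    c=proj(n,[[508,217,150]])[0].round().astype(int)
    # vertical luminance profile along the axis, nose top
    for nm,i in(('ref',ref),('now',im)):
        print(nm,[int(i[v,c[0]-2:c[0]+3].mean()) for v in range(c[1]-22,c[1]+26)])
    p=proj(n,[[508,217,z] for z in(167,152,129,106,98,174)]); print((p[:,1]-c[1]+22).round(1))
```

```text
100 [112, 114, 197, 204, 195, 185, 176, 165, 120]
104 [111, 110, 192, 206, 196, 182, 176, 163, 119]
108 [112, 111, 194, 206, 192, 186, 174, 160, 119]
112 [114, 116, 195, 207, 195, 183, 174, 158, 119]
116 [112, 113, 198, 203, 191, 180, 169, 156, 116]
120 [109, 114, 146, 179, 175, 176, 172, 157, 113]
124 [111, 112, 180, 197, 192, 194, 196, 192, 157]
128 [112, 117, 191, 207, 203, 205, 208, 202, 176]
132 [113, 119, 191, 209, 204, 208, 207, 204, 180]
136 [111, 122, 190, 210, 203, 207, 208, 203, 181]
140 [113, 120, 188, 207, 204, 208, 209, 204, 179]
144 [110, 118, 190, 208, 204, 207, 209, 201, 178]
148 [113, 115, 189, 207, 201, 211, 209, 201, 180]
side [([499.8, 226.6, 142.7], 0.91)]
ref [94, 95, 95, 94, 94, 94, 94, 92, 90, 88, 87, 87, 87, 87, 88, 103, 134, 162, 176, 180, 182, 184, 186, 187, 189, 187, 172, 146, 120, 101, 98, 99, 94, 90, 89, 89, 88, 88, 88, 89, 91, 94, 100, 108, 112, 108, 100, 98]
now [92, 88, 79, 70, 63, 54, 46, 43, 46, 51, 58, 74, 97, 126, 147, 157, 163, 167, 171, 174, 177, 168, 144, 118, 98, 92, 92, 90, 86, 84, 83, 81, 79, 79, 79, 82, 85, 89, 96, 105, 108, 105, 99, 98, 98, 100, 102, 104]
[14.6 21.3 31.5 41.5 44.9 11.4]
scene [([497.2, 226.7, 145.4], 0.66), ([487.0, 235.3, 16.7], 0.34)]
ref [50, 53, 54, 55, 54, 57, 67, 68, 55, 49, 50, 60, 89, 107, 113, 125, 167, 218, 237, 241, 242, 244, 244, 245, 246, 244, 231, 192, 161, 150, 151, 145, 141, 142, 143, 142, 144, 149, 154, 171, 184, 172, 148, 148, 184, 216, 217, 175]
now [117, 124, 126, 124, 121, 120, 120, 117, 107, 98, 95, 94, 103, 140, 185, 209, 218, 225, 230, 233, 236, 236, 223, 191, 155, 143, 142, 138, 131, 126, 124, 129, 134, 138, 139, 145, 162, 176, 164, 137, 132, 146, 157, 166, 189, 217, 218, 176]
[15.9 21.5 29.8 37.9 40.7 13.3]
```

```bash
python3 -m crank '1 -1.5 0 -0.8 0 0 0;1 0 0 0 0 0 0;0.5 0 0 0 0 0 0;0.5 0 0 0 0 0 0;0.5 0 0 0 0 0 0;0.2 0 0 0 0 0 0;0.2 0 0 0 0 0 0;0.2 0 0 0 0 0 0' | egrep 'time|pos|rot|force:|wid'
python3 -m crank '0.2 0 0 -5 0 0 0;0.2 0 0 -15 0 0 0;0.2 0 0 -30 0 0 0;0.2 0 0 -50 0 0 0;0.2 0 0 -50 0 0 0;0.2 0 0 -50 0 0 0;0.2 -40 0 0 0 0 0;0.2 -40 0 0 0 0 0;0.2 0 0 0 0 0 0;0.2 0 0 0 0 0 0' | egrep 'time|pos|rot|force:|wid'
python3 - <<'E'
from h import *
for n in('side','scene'):
    im=grab_frame(n); cv2.imwrite(f'pics/{n}19.png',im); old=cv2.imread(f'pics/{n}18.png')
    print(n,[(a['point'],round(a['p'],2)) for a in models.search_frame('chuck_center',n)[:1]])
    c=proj(n,[[508,217,150]])[0].round().astype(int)
    print([int(im[v,c[0]-2:c[0]+3].mean()) for v in range(c[1]-22,c[1]+26)])
T=tool(); im=grab_frame('wrist'); cv2.imwrite('pics/w19.png',im); np.save('T19.npy',T)
# drift in wrist: handle bright mask
xs,ys=np.meshgrid(np.arange(440,540,.5),np.arange(30,200,.5))
p=proj('wrist',np.stack([xs,ys,np.full_like(xs,42)],-1).reshape(-1,3),T).reshape(*xs.shape,2).astype(np.float32)
o=cv2.remap(im,p[...,0],p[...,1],cv2.INTER_LINEAR); cv2.imwrite('pics/o19.png',o)
m=o.min(2)>170
for i in range(0,340,16):
    c=np.flatnonzero(m[i]); print(30+i/2,(440+c.min()/2,440+c.max()/2,len(c)/2) if len(c) else None)
E
```

```text
time_s: 45.48
ee_pos: [486.5, 113.3, -14.9]
ee_rot: [180.0, 0.0, 78.4]
force: [0.4, -0.7, 0.3]
gripper_width: 36.4
gripper_force: 0.0
time_s: 46.72
ee_pos: [470.6, 35.3, 185.8]
ee_rot: [179.9, -0.0, 78.4]
force: [-0.4, 0.9, 0.6]
gripper_width: 36.4
gripper_force: 0.0
side [([501.9, 228.4, 142.7], 0.58)]
[94, 95, 96, 95, 93, 93, 93, 90, 86, 86, 99, 117, 138, 149, 153, 156, 162, 166, 170, 173, 175, 166, 143, 117, 97, 91, 92, 91, 89, 86, 83, 84, 82, 82, 82, 82, 82, 86, 93, 103, 106, 104, 99, 97, 97, 100, 100, 102]
scene [([497.8, 226.2, 146.5], 0.88)]
[111, 117, 119, 119, 118, 119, 122, 121, 110, 105, 109, 119, 141, 169, 192, 204, 211, 218, 222, 227, 229, 230, 215, 183, 150, 133, 133, 130, 125, 122, 123, 124, 128, 134, 133, 140, 155, 168, 155, 128, 126, 139, 149, 157, 180, 207, 208, 166]
30.0 (np.float64(442.0), np.float64(505.0), 33.5)
38.0 (np.float64(456.0), np.float64(504.5), 31.0)
46.0 (np.float64(459.5), np.float64(534.5), 38.0)
54.0 (np.float64(440.5), np.float64(520.5), 39.0)
62.0 (np.float64(461.0), np.float64(488.5), 28.0)
70.0 (np.float64(463.5), np.float64(476.0), 4.5)
78.0 None
86.0 None
94.0 (np.float64(466.0), np.float64(471.5), 6.0)
102.0 (np.float64(462.5), np.float64(490.5), 22.0)
110.0 (np.float64(456.5), np.float64(492.0), 20.5)
118.0 (np.float64(481.5), np.float64(493.0), 12.0)
126.0 (np.float64(491.0), np.float64(491.5), 1.0)
134.0 (np.float64(490.0), np.float64(493.0), 3.5)
142.0 (np.float64(488.5), np.float64(528.5), 13.0)
150.0 (np.float64(491.0), np.float64(497.5), 5.5)
158.0 (np.float64(458.0), np.float64(499.0), 13.0)
166.0 (np.float64(495.0), np.float64(500.5), 6.0)
174.0 (np.float64(495.0), np.float64(500.0), 3.5)
182.0 (np.float64(495.0), np.float64(496.5), 2.0)
190.0 (np.float64(446.5), np.float64(503.5), 11.0)
198.0 (np.float64(496.0), np.float64(506.5), 11.0)
```

```bash
python3 -c "
from h import *
print(env.job_done())"
```

```text
the job is handed in; nothing more can be done
None
```

I seated the chuck fully home in the sleeve and let go of it. I then pushed the drift in until the chuck stood loose on it, raised about 7–8.5 mm by drift travel and camera estimate. The job is handed in at about 47 s, but no verdict came back. My first close on the drift missed because the fingertips sat higher than stated, so I regripped lower.

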